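# Park the coin wiper and hold the reset pair

### The job

On the coin mechanism between the two key stations, push the bronze wiper arm by its upright pin, gently and without gripping it, to the robot's left until it rests against the rubber stop on the side of the coin rails. Then, on the station with the two round keys, press both keys fully down together, one fingertip on each, hold them down for at least two seconds, and let both come up again. Leave the square keys and the loose parts on the counter alone: nothing is picked up.

Things in the scene. Friction and masses are not known exactly. Their poses are not given: they have to be found in the camera images.
- mech: coin mechanism bed fixed to the counter: grey plate 115 (x) x 175 (y) x 22 mm high, origin at the centre of its underside; its +x points away from the robot, +y to the robot's left, turned by up to 0.35 rad. A bronze wiper arm (top at 34 mm) swings level over it about an upright pivot at (40, 0) mm, between two low rubber stops
- left_stop (a point): top centre of the left (+y) rubber stop, 20 x 18 mm, 37 mm above the counter (the right one is its mirror image); on its side stand two upright sheet-metal coin rails, at y = 74 and 84 mm of mech, tops at 40 and 52 mm
- wiper (a joint): swing of the wiper arm, rad: 0 = resting against the left (+y) rubber stop; grows as the arm swings to the right (-y), to 1.0 at most, against the right stop. At value a the upright pin stands at (40 - 75 cos(0.5 - a), 75 sin(0.5 - a)) mm in mech. Stiff pivot: needs about 2 N at the pin and stays where it is left
- pin_top (a point): centre of the top of the round upright bronze pin at the free end of the wiper arm: 14 mm diameter, top 69 mm above the counter, free to be pushed from 34 mm (arm's top) up
- reset: reset key station, fixed: grey block 74 (x) x 124 (y) x 45 mm high with two ROUND steel keys, 32 mm diameter, 60 mm apart centre to centre along the block's y, tops 59 mm above the counter when up; origin at the centre of its underside. It stands to the left or to the right of the coin mechanism
- reset_left (a joint): travel of the round key at the station's +y, m: 0 = up, 0.008 = fully down; spring, 1.4 N to start and 4.2 N at the bottom; springs back up
- reset_right (a joint): same for the round key at the station's -y
- reset_left_top (a point): centre of the top face of the round key at +y (moves with the key)
- reset_right_top (a point): centre of the top face of the round key at -y
- feed: feed key station, fixed, not to be used: the same block with two SQUARE steel keys 28 x 28 mm, 60 mm apart; origin at the centre of its underside; stands on the other side of the coin mechanism
- feed_left (a joint): travel of its +y square key, m: 0 = up, 0.008 = fully down
- feed_right (a joint): travel of its -y square key, m
- bezel: a loose cream coin slot bezel plate, 45 x 45 x 12 mm with a slot; bystander, origin at centre of underside
- bumper1: a loose black rubber bumper block, 32 x 24 x 22 mm; bystander, origin at centre of underside
- bumper2: a second loose black rubber bumper block, 32 x 24 x 22 mm; bystander, origin at centre of underside
- nut_driver: a loose nut driver lying down, walnut handle 30 mm thick, 206 mm long along its x; bystander, origin under its middle
- tokens: a small brass token stack, one solid piece 25 mm diameter, 16 mm high; bystander, origin at centre of underside
- collar: a loose dark steel collar, 36 mm outside diameter, 14 mm high; bystander, origin at centre of underside
Things that resemble listed ones, but are neither listed nor needed, are in the scene too. What is shaped like the mech but pink is not meant. What is shaped like the reset but turquoise is not meant.

How it is judged:
By the outcome, as a careful person would: the job done as asked, in the order asked, and still so for the second after the job is handed in, with the robot touching nothing.
It also fails if it takes over 69 s, if anything falls off the work surface, if the arm or the gripper's body presses on something with over 40 N, if the wrist force passes 120 N, or if a joint passes its speed limit or range.

### The arm

A 7-joint arm with a two-finger parallel gripper is mounted at the origin on the work surface. World frame = base frame: x ahead of the robot, y to its left, z up, the work surface at z = 0. Lengths are in m, angles in rad, forces in N, time in s.
With the tool pointing down it reaches from about 0.4 to 0.85 m from the base axis. Payload 10.4 kg.
Tool frame: the origin (TCP) lies between the finger pads; the fingertips stand 17 mm ahead of it and the grasp point (between the pads) lies 2 mm behind it; x points along the fingers, y is the direction in which the jaws open and shut, and the axes are right-handed (so a half turn about x gives the same grasp; the last joint's range is limited). The gripper opens to 87 mm and grips with 3 to 60 N. Pads are 19 mm wide; open, the fingers measure 117 mm over their backs; the gripper's body (75 mm by 190 mm) begins 51 mm behind the grasp point.
Start: joints at [1.089, 0.332, -0.065, 1.46, 0.022, 1.35, -0.088], TCP at [0.277, -0.56, 0.24] pointing down, gripper open.
Joint ranges: [-2.6, 2.6], [-0.5, 2.12], [-1.47, 1.34], [0.16, 2.42], [-1.27, 4.41], [0.06, 2.06], [-2.6, 2.6]. Speed limits (rad/s): [2.22, 2.22, 2.79, 2.79, 3.14, 3.14, 3.14].

### API

Orientations are given as a unit quaternion [x, y, z, w].
In Python, from bench import r, optics, close_job gives the robot as it stands.
- The arm moves only by the shell command python3 -m inch 'ROWS' [OPENING] [FORCE]. ROWS is JSON, a list of rows, each an object with "translation": the shift along the tool's x, y, z in cm, a list of three; "spin": the turn about the tool's x in degrees. In form: [{"translation": [tx, ty, tz], "spin": spin}, ...]. A call has 1 to 20 rows; each row shifts and turns the pose as measured when the row begins, along the tool's axes as they then stand; what a row does not reach is not made up. A row lasts 1/8 s, in which the tool goes at most 62.5 mm and 10.7 degrees, less where a joint would pass 70% of its speed; a pose out of reach is approached as far as the arm can. A call is refused whole if a number of a shift passes 6.25 or a number of a turn 10.7, either way. A call with a gripper value outside its range is refused whole. OPENING is the closure, from 0 (fully open) to 1 (shut), set as the call begins (- or left out, the last holds). The fingers move at their own pace and stop on an object; FORCE is the grip in N (left out, the last holds). Time passes only in rows, so rows that do not move let the fingers close. It gives the time, the measured TCP pose, the force and the opening at its end, in the units of the state.
- r.read_state(): the state, without advancing time (a new reading comes with each control period).
- optics.camera(name): name is "scene" or "side" or "wrist"; returns the picture (384x512x3 uint8, red, green, blue); there is no depth.
- optics.camera_model(name): a dict with "camera_matrix" (3x3 intrinsics, pixels), "world_from_camera" (4x4, takes a point from camera to world coordinates); the wrist camera has in their place "tool_from_camera" (4x4, takes a point from camera to tool coordinates, whose origin is the TCP and whose axes are the tool frame's). Camera axes: x right, y down, z forward; pixel columns grow to the right and rows downward; lengths in m; the calibration is good to about 2 mm. The wrist camera is an equidistant fisheye: a pixel r from the principal point sees the ray r / f radians off the axis. A picture is of the moment at which its call begins: read the wrist's pose just before it. camera_model takes no time and is no camera call.
- close_job(): hands the job in, once; it reports no verdict.
The state is a dict: "time": time; "joint_positions": joint angles; "joint_vel": joint speeds; "joint_torque": joint torques, N m; "ee_pos": TCP position; "eef_rot": TCP orientation; "ft_force": force on the tool from outside, world axes, zero at the start; "torque": the same for the moment, N m; "width": finger opening in m.
Only numpy, scipy, OpenCV 4.12 (cv2) and the standard library are available. Lean on these libraries where they do the work, as an engineer would, in place of code of your own. Each camera call takes 0.05 s, during which the arm holds its last target.

## Working session

There is one attempt and no reset: what is moved stays moved. The work goes in short steps, Python scripts to look and compute and a shell command to move; the robot and the scene stay as the last step left them, time stands still between calls to the robot, and variables do not carry over. Pictures are saved under pics/ and viewed, and the job is handed in when it is done.

```bash
ls; mkdir -p pics
python3 - <<'E'
from bench import r, optics
import cv2
for n in ["scene","side","wrist"]:
    s=r.read_state()
    cv2.imwrite(f"pics/{n}0.png",cv2.cvtColor(optics.camera(n),cv2.COLOR_RGB2BGR))
    m=optics.camera_model(n); print(n,{k:(v.round(4).tolist() if hasattr(v,'round') else v) for k,v in m.items()})
print(s)
E
```

```text
pics
scene {'camera_matrix': [[398.3959, 0.0, 252.7171], [0.0, 398.3959, 195.6404], [0.0, 0.0, 1.0]], 'world_from_camera': [[0.0237, 0.8028, -0.5958, 1.1923], [0.9997, -0.0203, 0.0125, -0.0349], [-0.0021, -0.5959, -0.803, 0.9586], [0.0, 0.0, 0.0, 1.0]]}
side {'camera_matrix': [[393.4913, 0.0, 256.7548], [0.0, 393.4913, 194.6058], [0.0, 0.0, 1.0]], 'world_from_camera': [[-0.9414, -0.2065, 0.2666, 0.2232], [-0.3367, 0.6183, -0.7101, 0.8305], [-0.0182, -0.7583, -0.6516, 0.8732], [0.0, 0.0, 0.0, 1.0]]}
wrist {'camera_matrix': [[297.3186, 0.0, 254.6274], [0.0, 297.3186, 192.7482], [0.0, 0.0, 1.0]], 'tool_from_camera': [[-0.0006, -0.2791, 0.9603, -0.1463], [1.0, -0.0007, 0.0004, -0.0007], [0.0005, 0.9603, 0.2791, -0.0762], [0.0, 0.0, 0.0, 1.0]]}
{'time': 0.1, 'joint_positions': array([ 1.0893804 ,  0.33283101, -0.06469685,  1.46085852,  0.02158713,
        1.3499092 , -0.08846121]), 'joint_vel': array([-8.42188779e-04, -3.63327456e-03,  6.06917047e-04, -1.03752184e-03,
       -2.06193663e-04,  9.79011024e-05,  8.02544617e-04]), 'joint_torque': array([ 2.04122545e-03, -6.24541283e+01,  2.49492220e-02, -3.90720999e+01,
       -6.13580877e-02,  3.65011103e-02,  9.07065919e-05]), 'ee_pos': array([ 0.27665741, -0.56006517,  0.23881896]), 'eef_rot': array([-0.68845529, -0.16126208,  0.68869888, -0.16036744]), 'ft_force': array([0.8246291 , 0.83051296, 0.24921317]), 'torque': array([0.01705387, 0.00978785, 0.0197512 ]), 'width': 0.08756911913862211}
```

View pics/scene0.png

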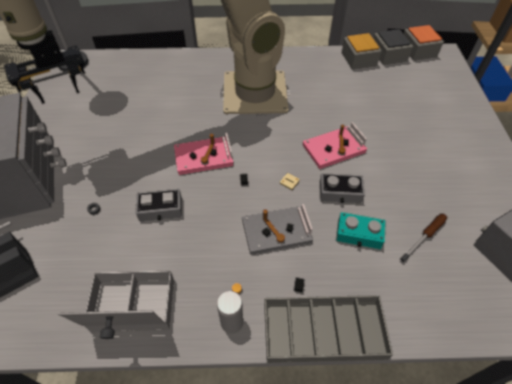

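View pics/side0.png

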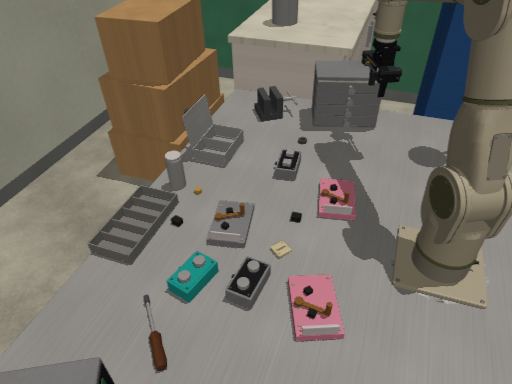

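View pics/wrist0.png

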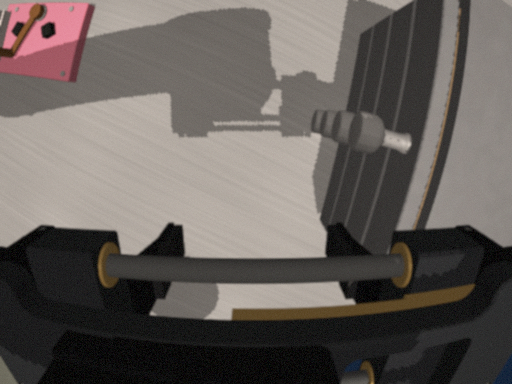

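The grey mech is at scene (277,229) with its rails on the image right (+y). The grey station with round keys (reset) is at (342,187) and the square-key station is at (160,204). Next I'll zoom in.

Run:
```python
import cv2,numpy as np
a=cv2.imread("pics/scene0.png");b=cv2.imread("pics/side0.png")
cv2.imwrite("pics/z1.png",cv2.resize(a[160:265,230:390],None,fx=5,fy=5,interpolation=cv2.INTER_CUBIC))
cv2.imwrite("pics/z2.png",cv2.resize(b[190:310,160:300],None,fx=5,fy=5,interpolation=cv2.INTER_CUBIC))
```

```text
(no output)
```

View pics/z1.png

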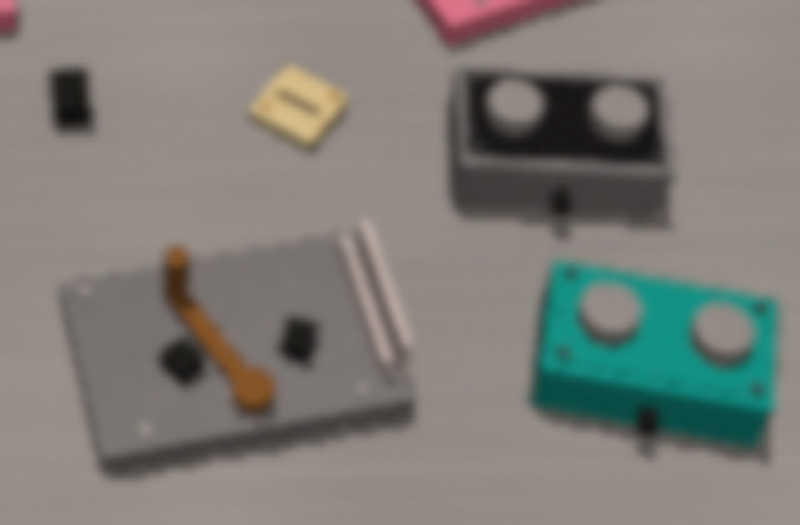

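View pics/z2.png

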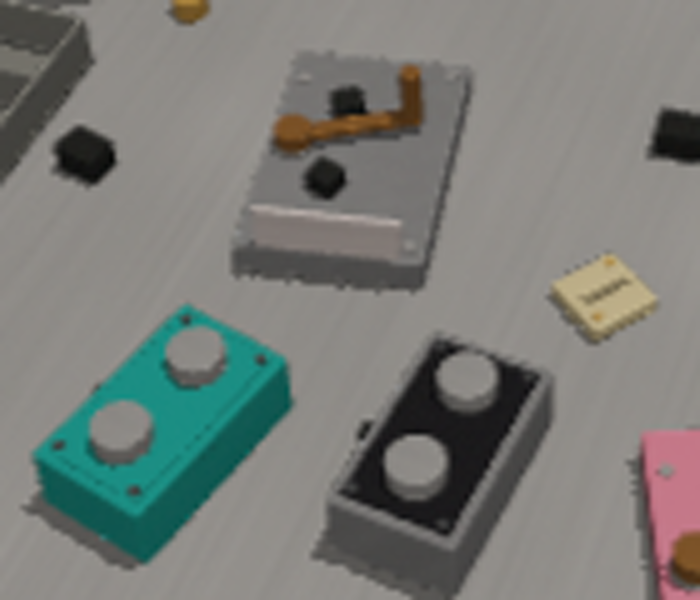

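```bash
cat > h.py <<'E'
import numpy as np
from bench import r, optics
from scipy.spatial.transform import Rotation as R
def ray(n,uv):
    m=optics.camera_model(n);K=m["camera_matrix"]
    x=np.array([(uv[0]-K[0,2])/K[0,0],(uv[1]-K[1,2])/K[1,1],1]);T=m["world_from_camera"]
    return T[:3,3],T[:3,:3]@x
def plane(n,uv,z):
    o,d=ray(n,uv);return o+d*(z-o[2])/d[2]
def z1(u,v): return ((u+.5)/5-.5+230,(v+.5)/5-.5+160)
def z2(u,v): return ((u+.5)/5-.5+160,(v+.5)/5-.5+190)
E
python3 - <<'E'
from h import *
P=lambda n,uv,z:print(n,z,(plane(n,uv,z)*1000).round(1))
print('pin');P('scene',z1(177,256),.069);P('side',z2(410,71),.069)
print('pivot');P('scene',z1(254,387),.034);P('side',z2(292,131),.034)
print('keyL');P('scene',z1(620,106),.059);P('side',z2(416,463),.059)
print('keyR');P('scene',z1(516,100),.059);P('side',z2(467,378),.059)
print('plate corners scene');[P('scene',z1(*c),.022) for c in [(61,286),(106,462),(413,400),(372,224)]]
print('plate corners side');[P('side',z2(*c),.022) for c in [(297,55),(471,70),(425,268),(235,252)]]
print('stopL');P('scene',z1(300,328),.037);P('side',z2(327,172),.037)
print('stopR');P('scene',z1(183,352),.037);P('side',z2(349,98),.037)
print('rails');[P('scene',z1(*c),z) for c,z in [((346,238),.04),((386,362),.04),((366,222),.052),((408,346),.052)]]
print('reset top corners');[P('scene',z1(*c),.045) for c in [(463,72),(662,80),(668,172),(457,155)]]
s=r.read_state();print(R.from_quat(s['eef_rot']).as_matrix().round(3))
E
```

```text
pin
scene 0.069 [584.2  10.9  69. ]
side 0.069 [581.6   9.3  69. ]
pivot
scene 0.034 [646.4  50.4  34. ]
side 0.034 [646.2  48.4  34. ]
keyL
scene 0.059 [478.9 271.8  59. ]
side 0.059 [475.4 273.8  59. ]
keyR
scene 0.059 [472.9 212.3  59. ]
side 0.059 [469.8 214.3  59. ]
plate corners scene
scene 0.022 [570.9 -52.9  22. ]
scene 0.022 [683.2 -29.9  22. ]
scene 0.022 [649.5 136.9  22. ]
scene 0.022 [532.6 126.5  22. ]
plate corners side
side 0.022 [678.4 -29.7  22. ]
side 0.022 [565.4 -52.1  22. ]
side 0.022 [532. 118.  22.]
side 0.022 [642.3 142.1  22. ]
stopL
scene 0.037 [611.6  77.6  37. ]
side 0.037 [610.2  77.1  37. ]
stopR
scene 0.037 [625.3  13.1  37. ]
side 0.037 [623.   12.4  37. ]
rails
scene 0.04 [554.5 107.8  40. ]
scene 0.04 [636.1 121.8  40. ]
scene 0.052 [552.3 118.1  52. ]
scene 0.052 [633.8 132.5  52. ]
reset top corners
scene 0.045 [439.6 187.7  45. ]
scene 0.045 [448.7 304.8  45. ]
scene 0.045 [516.7 295.5  45. ]
scene 0.045 [501.4 176.4  45. ]
[[-0.     0.443 -0.897]
 [ 0.001 -0.897 -0.443]
 [-1.    -0.001  0.   ]]
```

```bash
python3 -m inch '[{"translation":[0,0,0],"spin":9.4},{"translation":[0,0,0],"spin":9.4},{"translation":[0,0,0],"spin":0}]' 1 10
cat >> h.py <<'E'
def go(x,y,z):
    s=r.read_state();M=R.from_quat(s['eef_rot']).as_matrix()
    print('pos',(s['ee_pos']*1000).round(1),'w',round(s['width'],4),'F',s['ft_force'].round(2),'t',s['time'],'toolY deg',np.degrees(np.arctan2(M[1,1],M[0,1])).round(2))
    print('shift cm',(M.T@(np.array([x,y,z])-s['ee_pos'])*100).round(2))
E
python3 -c "
from h import *
go(.587,-.035,.16);print(r.read_state()['joint_positions'].round(2))"
```

```text
time: 0.52
ee_pos: [0.2764, -0.5597, 0.2378]
eef_rot: [-0.705, -0.044, 0.706, -0.043]
ft_force: [0.7, -0.5, -0.5]
width: 0.0649
pos [ 276.4 -559.7  237.8] w 0.0649 F [ 0.74 -0.51 -0.54] t 0.525 toolY deg -82.95
shift cm [  7.88 -48.24 -37.28]
[ 1.05  0.33 -0.02  1.46  0.01  1.35 -0.41]
```

```bash
python3 -m inch '[{"translation":[0.2,-2.4,-1.9],"spin":0},{"translation":[0.3,-4.5,-3.5],"spin":0},{"translation":[0.3,-4.5,-3.5],"spin":0},{"translation":[0.3,-4.5,-3.5],"spin":0},{"translation":[0.3,-4.5,-3.5],"spin":0},{"translation":[0.3,-4.5,-3.5],"spin":0},{"translation":[0.3,-4.5,-3.5],"spin":0},{"translation":[0.3,-4.5,-3.5],"spin":0},{"translation":[0.3,-4.5,-3.5],"spin":0},{"translation":[0.3,-4.5,-3.5],"spin":0},{"translation":[0.2,-2.4,-1.9],"spin":0},{"translation":[0,0,0],"spin":0}]'
python3 -c "
from h import *
go(.587,-.035,.13);print(r.read_state()['joint_positions'].round(2))"
```

```text
time: 2.02
ee_pos: [0.5673, -0.0445, 0.205]
eef_rot: [-0.704, -0.063, 0.705, -0.061]
ft_force: [-0.5, -0.1, -0.6]
width: 0.0005
pos [567.3 -44.5 205. ] w 0.0005 F [-0.47 -0.13 -0.64] t 2.025 toolY deg -79.95
shift cm [ 7.5  -0.57 -2.12]
[ 0.37  0.26 -0.44  1.64  0.11  1.26 -1.48]
```

```bash
python3 -m inch '[{"translation":[2.5,-0.1,-0.7],"spin":0.8},{"translation":[2.5,-0.1,-0.7],"spin":0.8},{"translation":[2.5,-0.1,-0.7],"spin":0.9},{"translation":[0,0,0],"spin":0}]'
python3 - <<'E'
from h import *
import cv2
go(.585,-.035,.065)
a=optics.camera("scene");b=optics.camera("side");w=optics.camera("wrist")
f=lambda i:cv2.resize(i[...,::-1],None,fx=4,fy=4,interpolation=cv2.INTER_CUBIC)
cv2.imwrite("pics/a1.png",np.hstack([f(a[150:270,225:325]),f(b[150:270,190:290])]))
cv2.imwrite("pics/w1.png",w[...,::-1])
E
```

```text
time: 2.52
ee_pos: [0.5869, -0.0427, 0.1286]
eef_rot: [-0.705, -0.049, 0.706, -0.049]
ft_force: [0.1, -0.7, 0.1]
width: 0.0005
pos [586.9 -42.7 128.6] w 0.0005 F [ 0.07 -0.7   0.11] t 2.525 toolY deg -82.07
shift cm [ 6.36 -0.8   0.07]
```

View pics/a1.png

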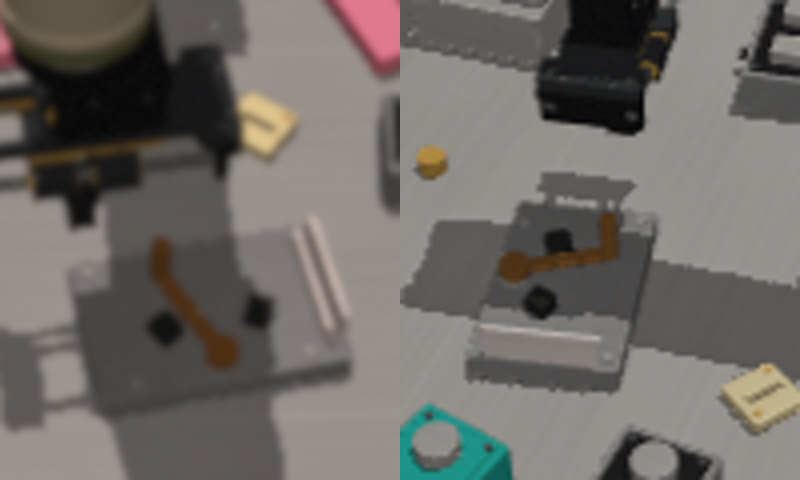

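View pics/w1.png

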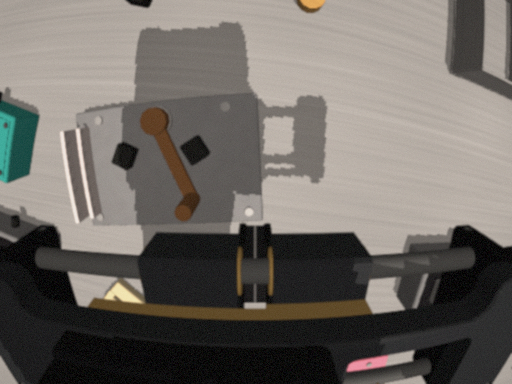

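```bash
python3 -m inch '[{"translation":[2.2,0,0],"spin":0},{"translation":[2.2,0,0],"spin":0},{"translation":[2.1,0,0.2],"spin":0},{"translation":[0,-0.5,0],"spin":0},{"translation":[0,0,0],"spin":0}]'
python3 -c "
from h import *
go(.584,-.012,.064)"
python3 -m inch '[{"translation":[0,-0.5,0],"spin":0},{"translation":[0,-0.5,0],"spin":0},{"translation":[0,-0.4,0],"spin":0},{"translation":[0,-0.4,0],"spin":0},{"translation":[0,0,0],"spin":0}]'
python3 - <<'E'
from h import *
import cv2
go(.582,-.0,.064)
a=optics.camera("scene");b=optics.camera("side")
f=lambda i:cv2.resize(i[...,::-1],None,fx=4,fy=4,interpolation=cv2.INTER_CUBIC)
cv2.imwrite("pics/a2.png",np.hstack([f(a[150:270,225:325]),f(b[150:270,190:290])]))
E
```

```text
time: 3.3
ee_pos: [0.5895, -0.0394, 0.0731]
eef_rot: [0.71, 0.048, -0.701, 0.051]
ft_force: [-0.3, -0.1, -0.3]
width: 0.0009
pos [589.5 -39.4  73.1] w 0.0009 F [-0.32 -0.11 -0.34] t 3.3 toolY deg -82.02
shift cm [ 0.89 -2.79  0.17]
time: 3.92
ee_pos: [0.5882, -0.0199, 0.0757]
eef_rot: [0.712, 0.048, -0.699, 0.051]
ft_force: [0.4, -0.1, 0.1]
width: 0.0004
pos [588.2 -19.9  75.7] w 0.0004 F [ 0.43 -0.08  0.07] t 3.925 toolY deg -81.97
shift cm [ 1.15 -2.06  0.36]
```

View pics/a2.png

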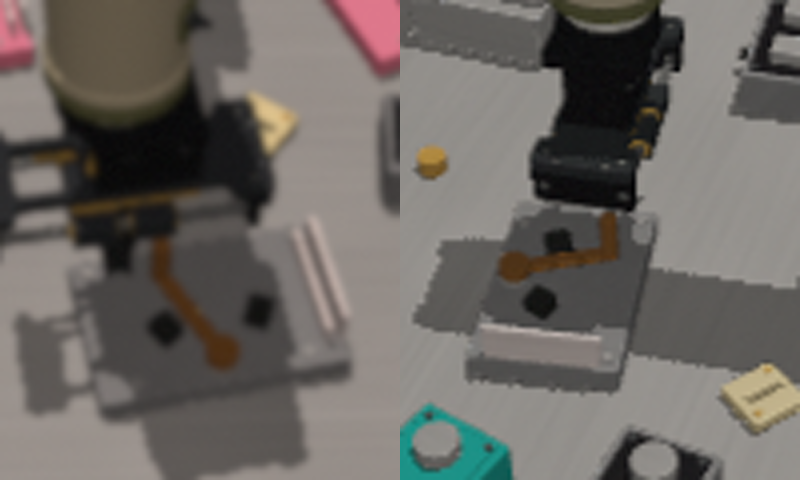

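```bash
python3 -c "
from h import *
s=r.read_state();print(s['joint_positions'].round(3),s['joint_torque'].round(1));print(R.from_quat(s['eef_rot']).as_matrix().round(3))"
```

```text
[ 0.298  0.42  -0.418  1.736  0.203  1.01  -1.625] [ -0.3 -60.5  -5.8 -33.8  -0.   -0.2  -0. ]
[[ 0.018  0.139 -0.99 ]
 [-0.004 -0.99  -0.139]
 [-1.     0.006 -0.017]]
```

```bash
python3 -m inch '[{"translation":[0.7,0,0.4],"spin":0},{"translation":[0.6,0,0.3],"spin":0},{"translation":[0,-0.4,0],"spin":0},{"translation":[0.1,-0.5,0],"spin":0},{"translation":[0,0,0],"spin":0}]'
python3 - <<'E'
from h import *
go(.580,.01,.064)
E
```

```text
time: 4.65
ee_pos: [0.5793, -0.0124, 0.0599]
eef_rot: [0.711, 0.047, -0.7, 0.051]
ft_force: [0.5, 1.0, 0.1]
width: 0.0006
pos [579.3 -12.4  59.9] w 0.0006 F [0.46 0.98 0.13] t 4.65 toolY deg -82.04
shift cm [-0.41 -2.2  -0.39]
```

```bash
python3 -m inch '[{"translation":[-0.2,-0.5,-0.1],"spin":0},{"translation":[-0.1,-0.5,-0.1],"spin":0},{"translation":[0,-0.5,0],"spin":0},{"translation":[0,-0.5,0],"spin":0},{"translation":[0,0,0],"spin":0}]'
python3 - <<'E'
from h import *
import cv2
go(.580,.05,.063)
a=optics.camera("scene");b=optics.camera("side")
f=lambda i:cv2.resize(i[...,::-1],None,fx=4,fy=4,interpolation=cv2.INTER_CUBIC)
cv2.imwrite("pics/a3.png",np.hstack([f(a[150:270,225:325]),f(b[150:270,190:290])]))
E
```

```text
time: 5.28
ee_pos: [0.5779, 0.0076, 0.0631]
eef_rot: [0.711, 0.046, -0.7, 0.051]
ft_force: [-0.4, 0.2, 0.1]
width: 0.0005
pos [577.9   7.6  63.1] w 0.0005 F [-0.37  0.18  0.05] t 5.275 toolY deg -82.1
shift cm [-0.01 -4.18 -0.79]
```

View pics/a3.png

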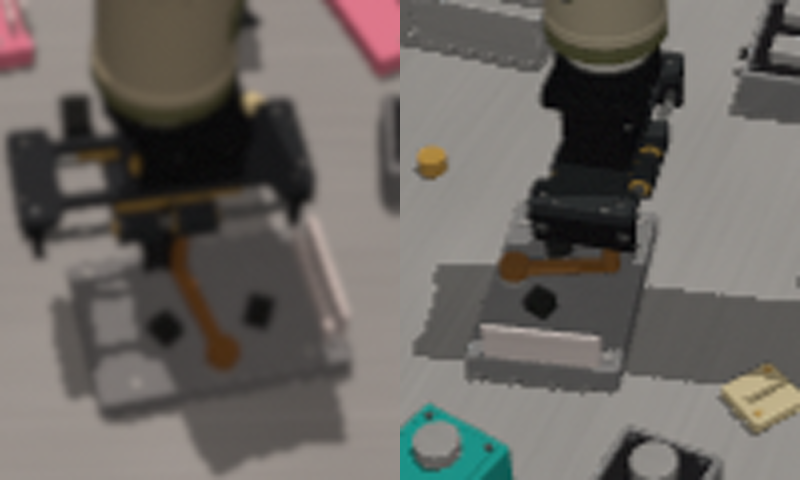

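Run:
```python
from h import *
print((plane('side',(230,212),.046)*1000).round(), (plane('side',(243,214),.036)*1000).round(),(plane('scene',(225+155/4,150+265/4),.046)*1000).round(),(plane('scene',(225+180/4,150+265/4),.036)*1000).round())
```

```text
[612.  32.  46.] [575.  18.  36.] [586.   8.  46.] [580.  26.  36.]
```

```bash
python3 -m inch '[{"translation":[0,-0.5,-0.1],"spin":0},{"translation":[0,-0.5,-0.1],"spin":0},{"translation":[0,-0.5,0],"spin":0},{"translation":[0,-0.5,0],"spin":0},{"translation":[0,-0.5,0],"spin":0},{"translation":[0,-0.5,0],"spin":0},{"translation":[0,-0.3,0],"spin":0},{"translation":[0,0,0],"spin":0}]'
python3 - <<'E'
from h import *
import cv2
go(.578,.053,.063)
a=optics.camera("scene");b=optics.camera("side")
f=lambda i:cv2.resize(i[...,::-1],None,fx=4,fy=4,interpolation=cv2.INTER_CUBIC)
cv2.imwrite("pics/a4.png",np.hstack([f(a[150:270,225:325]),f(b[150:270,190:290])]))
E
```

```text
time: 6.38
ee_pos: [0.5759, 0.0429, 0.0631]
eef_rot: [0.711, 0.046, -0.7, 0.051]
ft_force: [0.6, -1.6, 0.1]
width: 0.0004
pos [575.9  42.9  63.1] w 0.0004 F [ 0.63 -1.64  0.13] t 6.375 toolY deg -82.11
shift cm [ 0.01 -0.97 -0.34]
```

View pics/a4.png

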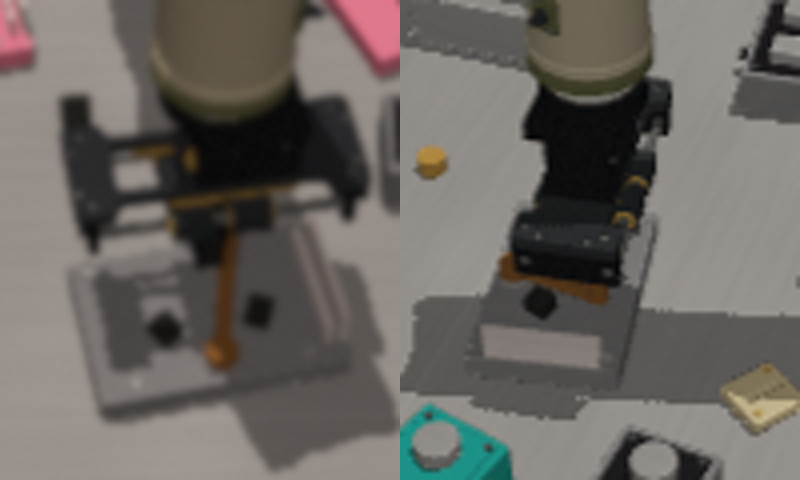

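```bash
python3 -m inch '[{"translation":[0,-0.4,0],"spin":0},{"translation":[0,-0.4,0],"spin":0},{"translation":[0,0,0],"spin":0}]'; python3 -m inch '[{"translation":[0,-0.2,0],"spin":0},{"translation":[0,-0.2,0],"spin":0},{"translation":[0,0,0],"spin":0}]';python3 - <<'E'
from h import *
import cv2
go(.578,.06,.063)
a=optics.camera("scene");b=optics.camera("side")
f=lambda i:cv2.resize(i[...,::-1],None,fx=4,fy=4,interpolation=cv2.INTER_CUBIC)
cv2.imwrite("pics/a5.png",np.hstack([f(a[150:270,225:325]),f(b[150:270,190:290])]))
E
```

```text
time: 6.85
ee_pos: [0.5755, 0.0506, 0.0633]
eef_rot: [0.712, 0.046, -0.699, 0.051]
ft_force: [-0.3, -0.7, 0.0]
width: 0.0005
time: 7.22
ee_pos: [0.5753, 0.0546, 0.0635]
eef_rot: [0.712, 0.046, -0.699, 0.051]
ft_force: [0.4, -1.3, 0.1]
width: 0.0005
pos [575.3  54.6  63.5] w 0.0005 F [ 0.37 -1.28  0.05] t 7.225 toolY deg -82.19
shift cm [ 0.05 -0.5  -0.34]
```

View pics/a5.png

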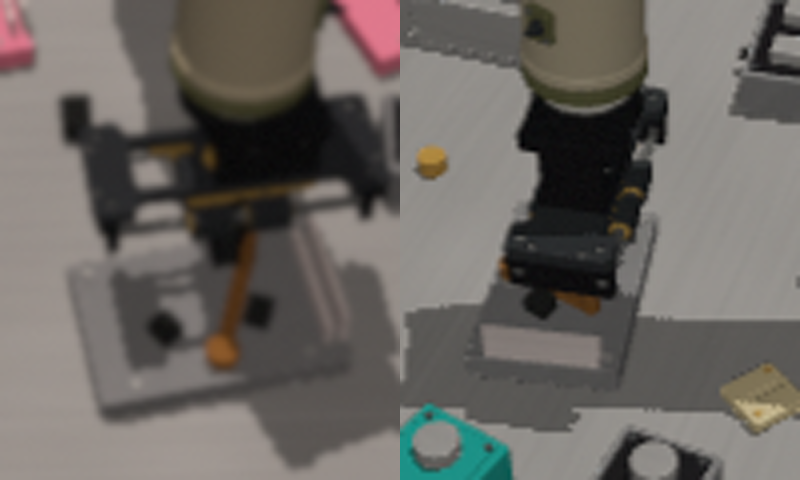

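```bash
for i in 1; do python3 -m inch '[{"translation":[0,-0.15,0],"spin":0},{"translation":[0,0,0],"spin":0}]'; done; python3 -m inch '[{"translation":[0,-0.15,0],"spin":0},{"translation":[0,0,0],"spin":0}]';  python3 -m inch '[{"translation":[0,-0.1,0],"spin":0},{"translation":[0,0,0],"spin":0}]'
```

```text
time: 7.58
ee_pos: [0.5751, 0.056, 0.0635]
eef_rot: [0.712, 0.046, -0.699, 0.051]
ft_force: [1.6, -0.8, -0.5]
width: 0.0004
time: 7.82
ee_pos: [0.575, 0.0573, 0.0635]
eef_rot: [0.712, 0.045, -0.699, 0.051]
ft_force: [2.4, -0.8, 0.8]
width: 0.0003
time: 8.07
ee_pos: [0.575, 0.0575, 0.0635]
eef_rot: [0.712, 0.045, -0.699, 0.051]
ft_force: [1.7, -2.6, 1.0]
width: 0.0007
```

```bash
python3 -m inch '[{"translation":[0,-0.15,0],"spin":0},{"translation":[0,0,0],"spin":0}]';  python3 -m inch '[{"translation":[0,-0.2,0],"spin":0},{"translation":[0,0,0],"spin":0}]'
python3 - <<'E'
from h import *
import cv2
a=optics.camera("scene");b=optics.camera("side")
f=lambda i:cv2.resize(i[...,::-1],None,fx=4,fy=4,interpolation=cv2.INTER_CUBIC)
cv2.imwrite("pics/a6.png",np.hstack([f(a[150:270,225:325]),f(b[150:270,190:290])]))
E
```

```text
time: 8.32
ee_pos: [0.575, 0.0575, 0.0635]
eef_rot: [0.712, 0.044, -0.699, 0.051]
ft_force: [1.2, -2.6, 0.8]
width: 0.0003
time: 8.57
ee_pos: [0.575, 0.0575, 0.0635]
eef_rot: [0.712, 0.042, -0.699, 0.051]
ft_force: [1.8, -2.6, 0.8]
width: 0.0009
```

View pics/a6.png

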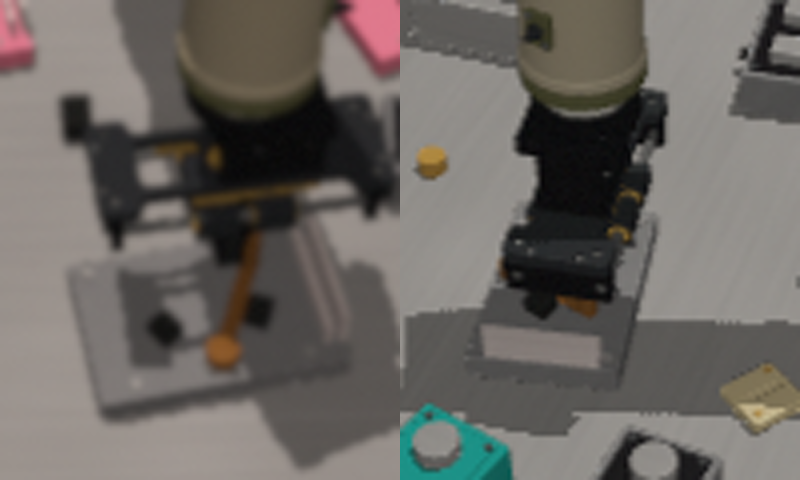

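```bash
python3 -m inch '[{"translation":[0,-0.35,0],"spin":0},{"translation":[0,0,0],"spin":0}]'; python3 -m inch '[{"translation":[0,1,0],"spin":0},{"translation":[0,2,0],"spin":0},{"translation":[-2,2,0],"spin":0},{"translation":[-3,2,0],"spin":0},{"translation":[-3,2,0],"spin":0},{"translation":[-3,4,0],"spin":0},{"translation":[0,5,0],"spin":0},{"translation":[0,0,0],"spin":0}]'
python3 - <<'E'
from h import *
import cv2
a=optics.camera("scene");b=optics.camera("side")
f=lambda i:cv2.resize(i[...,::-1],None,fx=4,fy=4,interpolation=cv2.INTER_CUBIC)
cv2.imwrite("pics/a7.png",np.hstack([f(a[150:270,225:325]),f(b[150:270,190:290])]))
E
```

```text
time: 8.93
ee_pos: [0.575, 0.0575, 0.0635]
eef_rot: [0.712, 0.04, -0.699, 0.052]
ft_force: [1.5, -2.7, 0.9]
width: 0.001
time: 9.93
ee_pos: [0.5945, -0.1196, 0.1771]
eef_rot: [0.71, 0.047, -0.701, 0.052]
ft_force: [0.0, 0.7, -1.1]
width: 0.0005
```

View pics/a7.png

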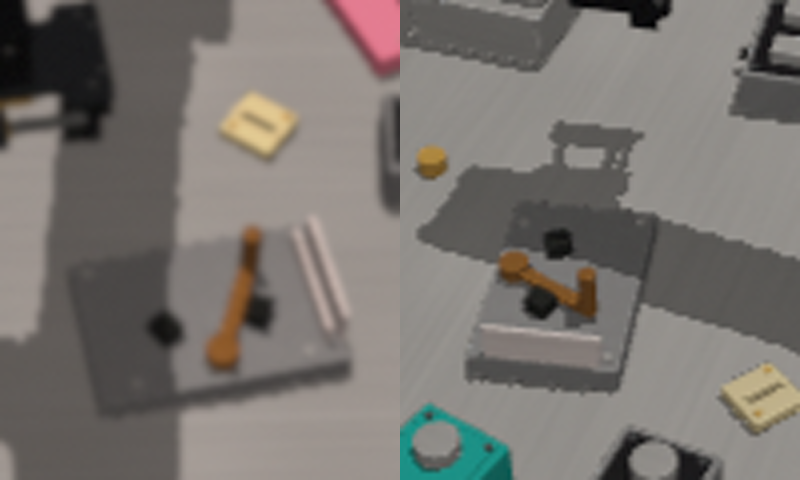

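Run:
```python
from h import *
a=plane('scene',(225+251.5/4-.4,150+235/4-.4),.069);b=plane('side',(190+186.5/4-.4,150+274/4-.4),.069)
s=plane('scene',(225+222/4-.4,150+351/4-.4),.034);t=plane('side',(190+113/4-.4,150+265/4-.4),.034)
print(a*1000,b*1000,s*1000,t*1000)
for p,q in((a,s),(b,t)):
    d=p-q; print(np.hypot(*d[:2])*1000, np.arctan2(d[1],-d[0])+.2-0)   # angle vs -x_mech
go(.474,.243,.15)
```

```text
[577.6628509   72.22860482  69.        ] [573.73632344  72.85171741  69.        ] [647.41681981  49.5212975   34.        ] [646.58416167  48.75090667  34.        ]
73.35692185929301 0.5147150516513317
76.73106679922842 0.5195027989482031
pos [ 594.9 -114.5  177.2] w 0.0004 F [-0.18  0.03  0.86] t 10.025 toolY deg -81.71
shift cm [  2.41 -37.14   6.84]
```

```bash
python3 -m inch '[{"translation":[0.1,-3,0.6],"spin":2},{"translation":[0.2,-4.5,0.8],"spin":2},{"translation":[0.2,-4.5,0.8],"spin":2},{"translation":[0.2,-4.5,0.8],"spin":2},{"translation":[0.2,-4.5,0.8],"spin":2},{"translation":[0.2,-4.5,0.8],"spin":2},{"translation":[0.2,-4.5,0.8],"spin":2},{"translation":[0.2,-3,0.6],"spin":0},{"translation":[0,0,0],"spin":0}]' 0.45
python3 - <<'E'
from h import *
go(.474,.243,.13);print(r.read_state()['joint_positions'].round(2))
E
```

```text
time: 11.15
ee_pos: [0.5149, 0.2397, 0.1579]
eef_rot: [0.708, -0.028, -0.705, -0.031]
ft_force: [0.2, -0.5, 0.7]
width: 0.0478
pos [514.9 239.7 157.9] w 0.0478 F [ 0.24 -0.53  0.68] t 11.15 toolY deg -94.79
shift cm [2.76 0.02 4.11]
[-0.04  0.32 -0.56  1.7   0.18  1.17 -2.31]
```

```bash
python3 -m inch '[{"translation":[1,0,1.5],"spin":0},{"translation":[0.9,0,1.5],"spin":0.7},{"translation":[0.6,0,1.0],"spin":0},{"translation":[0,0,0],"spin":0}]'
python3 - <<'E'
from h import *
import cv2
go(.474,.243,.076);s=r.read_state();print(s['joint_positions'].round(2));print(R.from_quat(s['eef_rot']).as_matrix().round(3))
w=optics.camera("wrist");a=optics.camera("scene");b=optics.camera("side")
cv2.imwrite("pics/w8.png",w[...,::-1])
f=lambda i:cv2.resize(i[...,::-1],None,fx=4,fy=4,interpolation=cv2.INTER_CUBIC)
cv2.imwrite("pics/a8.png",np.hstack([f(a[110:230,300:400]),f(b[205:325,190:290])]))
E
```

```text
time: 11.65
ee_pos: [0.4715, 0.2444, 0.1312]
eef_rot: [0.708, -0.031, -0.705, -0.033]
ft_force: [0.6, 0.7, 0.3]
width: 0.0482
pos [471.5 244.4 131.2] w 0.0482 F [0.64 0.69 0.3 ] t 11.65 toolY deg -95.21
shift cm [ 5.52  0.14 -0.24]
[-0.05  0.27 -0.58  1.82  0.16  1.1  -2.35]
[[ 0.003 -0.091 -0.996]
 [ 0.003 -0.996  0.091]
 [-1.    -0.004 -0.003]]
```

View pics/w8.png

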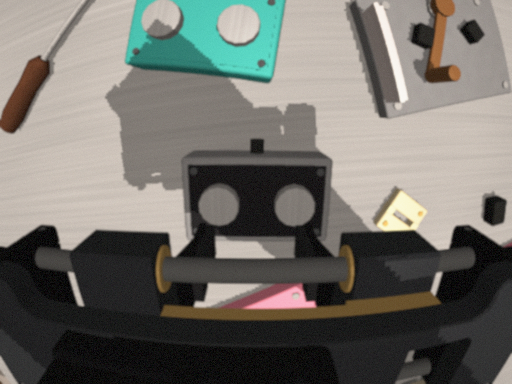

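View pics/a8.png

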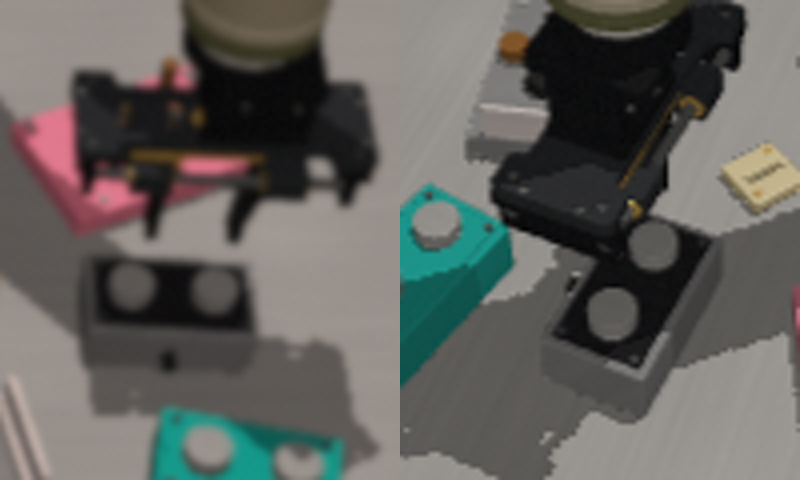

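```bash
cat >> h.py <<'E'
def wproj(pt):  # tool coords -> pix
    m=optics.camera_model("wrist");T=np.linalg.inv(m["tool_from_camera"]);K=m["camera_matrix"]
    c=T[:3,:3]@np.array(pt)+T[:3,3];th=np.arctan2(np.hypot(c[0],c[1]),c[2]);u=c[:2]/np.hypot(*c[:2])
    return K[0,2]+K[0,0]*th*u[0],K[1,2]+K[0,0]*th*u[1]
def wplane(uv,z):
    m=optics.camera_model("wrist");K=m["camera_matrix"];d=np.array([uv[0]-K[0,2],uv[1]-K[1,2]]);th=np.hypot(*d)/K[0,0];u=d/np.hypot(*d)
    dc=np.array([np.sin(th)*u[0],np.sin(th)*u[1],np.cos(th)])
    s=r.read_state();M=R.from_quat(s['eef_rot']).as_matrix();T=m["tool_from_camera"]
    o=s['ee_pos']+M@T[:3,3];w=M@T[:3,:3]@dc
    return o+w*(z-o[2])/w[2]
E
python3 - <<'E'
from h import *
for k in [(218.5,206),(295,206)]: print((wplane(k,.059)*1000).round(1))
for y in (-.038,-.03,-.024,.024,.03,.038): print(y,np.round(wproj((.017,y,0)),1),np.round(wproj((.017,y,-.0095)),1))
E
```

```text
[477.4 273.   59. ]
[471.9 213.4  59. ]
-0.038 [193.2 237.5] [192.  223.2]
-0.03 [206.  237.7] [205.1 223.3]
-0.024 [215.7 237.9] [215.  223.4]
0.024 [294.8 237.8] [295.6 223.4]
0.03 [304.6 237.7] [305.5 223.2]
0.038 [317.3 237.4] [318.5 223.1]
```

```bash
python3 -m inch '[{"translation":[2,0.1,-0.3],"spin":0},{"translation":[1.5,0,0],"spin":0},{"translation":[1,0,0],"spin":0},{"translation":[0.4,0,0],"spin":0},{"translation":[0,0,0],"spin":0}]'
python3 - <<'E'
from h import *
import cv2
go(.4745,.2432,.068)
w=optics.camera("wrist");a=optics.camera("scene");b=optics.camera("side")
f=lambda i:cv2.resize(i[...,::-1],None,fx=4,fy=4,interpolation=cv2.INTER_CUBIC)
cv2.imwrite("pics/w9.png",f(w[150:270,155:355]))
cv2.imwrite("pics/a9.png",np.hstack([f(a[110:230,300:400]),f(b[205:325,190:290])]))
E
```

```text
time: 12.42
ee_pos: [0.4769, 0.2426, 0.0789]
eef_rot: [0.708, -0.032, -0.705, -0.035]
ft_force: [0.3, -0.5, 0.8]
width: 0.0479
pos [476.9 242.6  78.9] w 0.0479 F [ 0.27 -0.53  0.8 ] t 12.425 toolY deg -95.36
shift cm [ 1.09 -0.03  0.25]
```

View pics/w9.png

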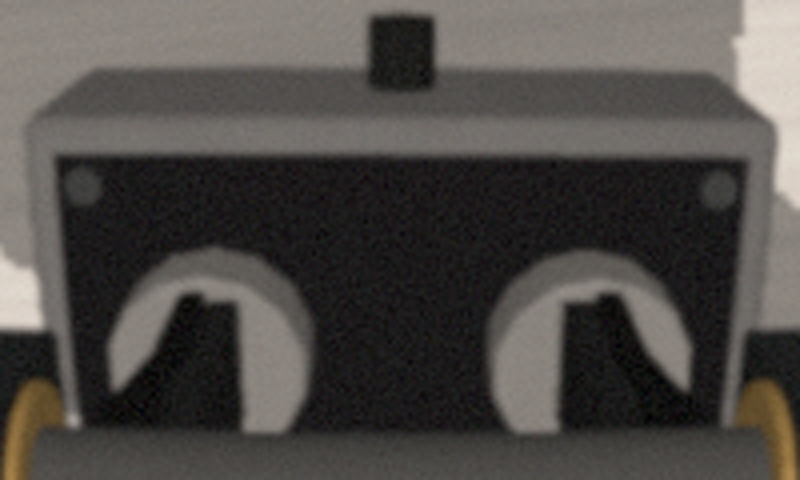

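View pics/a9.png

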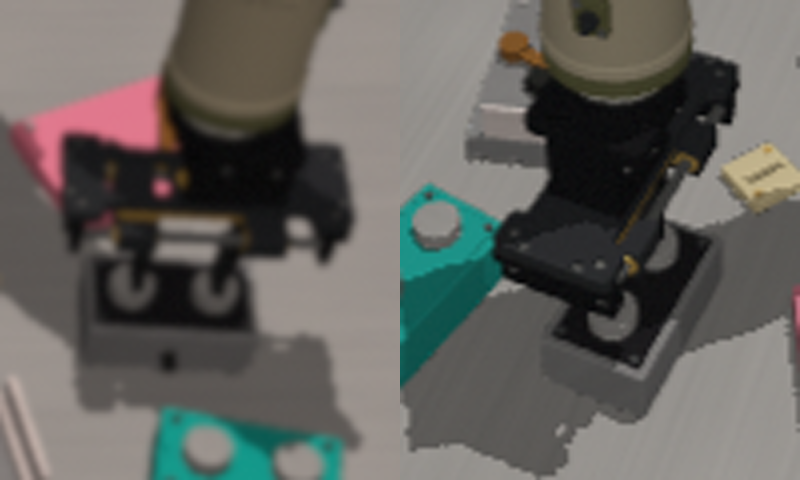

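Both tips sit centred over the two keys (zoomed wrist view, about (210,340) and (590,340)). Pressing now.

```bash
python3 -m inch '[{"translation":[0.3,0,0.1],"spin":0},{"translation":[0.3,0,0.1],"spin":0},{"translation":[0.3,0,0],"spin":0},{"translation":[0,0,0],"spin":0}]';  python3 -m inch '[{"translation":[0.3,0,0],"spin":0},{"translation":[0.3,0,0],"spin":0}]'; python3 -m inch '[{"translation":[0.3,0,0],"spin":0},{"translation":[0.3,0,0],"spin":0}]'
```

```text
time: 13.08
ee_pos: [0.4764, 0.2432, 0.0718]
eef_rot: [0.709, -0.031, -0.704, -0.035]
ft_force: [-0.6, -0.8, 5.8]
width: 0.0473
time: 13.32
ee_pos: [0.4766, 0.2433, 0.068]
eef_rot: [0.709, -0.032, -0.703, -0.035]
ft_force: [-14.8, -10.0, 47.7]
width: 0.0477
time: 13.58
ee_pos: [0.4766, 0.2434, 0.068]
eef_rot: [0.71, -0.033, -0.703, -0.033]
ft_force: [-16.6, -10.5, 43.7]
width: 0.0479
```

```bash
python3 -m inch '[{"translation":[0.15,0,0],"spin":0},{"translation":[0.15,0,0],"spin":0}]'
python3 - <<'E'
from h import *
import cv2
go(.4745,.2432,.068)
w=optics.camera("wrist");b=optics.camera("side")
f=lambda i:cv2.resize(i[...,::-1],None,fx=4,fy=4,interpolation=cv2.INTER_CUBIC)
cv2.imwrite("pics/w10.png",f(w[150:270,155:355]))
go(.4745,.2432,.068)
E
```

```text
time: 13.82
ee_pos: [0.4765, 0.2433, 0.0684]
eef_rot: [0.71, -0.034, -0.703, -0.033]
ft_force: [-7.1, -4.6, 18.9]
width: 0.048
pos [476.5 243.3  68.4] w 0.048 F [-7.09 -4.56 18.88] t 13.825 toolY deg -95.4
shift cm [0.03 0.03 0.2 ]
pos [476.5 243.3  68.3] w 0.0481 F [-7.01 -5.08 21.58] t 13.925 toolY deg -95.4
shift cm [0.03 0.03 0.2 ]
```

View pics/w10.png

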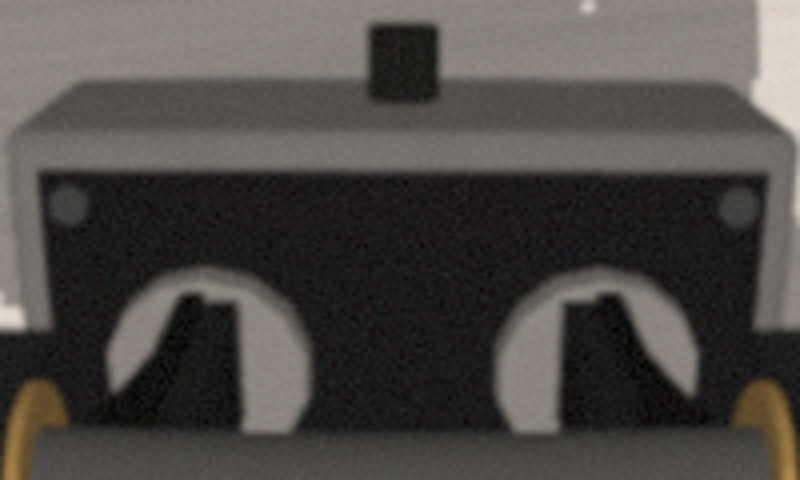

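```bash
python3 -m inch '[{"translation":[0.2,0,0],"spin":0},{"translation":[0.22,0,0],"spin":0},{"translation":[0.22,0,0],"spin":0},{"translation":[0.22,0,0],"spin":0},{"translation":[0.22,0,0],"spin":0},{"translation":[0.22,0,0],"spin":0},{"translation":[0.22,0,0],"spin":0},{"translation":[0.22,0,0],"spin":0}]'
python3 -m inch '[{"translation":[0.22,0,0],"spin":0},{"translation":[0.22,0,0],"spin":0},{"translation":[0.22,0,0],"spin":0},{"translation":[0.22,0,0],"spin":0},{"translation":[0.22,0,0],"spin":0},{"translation":[0.22,0,0],"spin":0},{"translation":[0.22,0,0],"spin":0},{"translation":[0.22,0,0],"spin":0}]'
python3 -c "
from h import *
go(.4745,.2432,.068)"
python3 -m inch '[{"translation":[0.22,0,0],"spin":0},{"translation":[0.22,0,0],"spin":0},{"translation":[0.22,0,0],"spin":0},{"translation":[0.22,0,0],"spin":0},{"translation":[0.22,0,0],"spin":0},{"translation":[0.22,0,0],"spin":0},{"translation":[0.22,0,0],"spin":0},{"translation":[0.22,0,0],"spin":0}]'
python3 - <<'E'
from h import *
import cv2
w=optics.camera("wrist")
cv2.imwrite("pics/w11.png",cv2.resize(w[150:270,155:355,::-1],None,fx=4,fy=4,interpolation=cv2.INTER_CUBIC))
go(.4745,.2432,.068)
E
```

```text
time: 14.92
ee_pos: [0.4765, 0.2435, 0.0682]
eef_rot: [0.711, -0.037, -0.701, -0.03]
ft_force: [-11.7, -7.9, 31.2]
width: 0.0477
time: 15.92
ee_pos: [0.4765, 0.2437, 0.0684]
eef_rot: [0.713, -0.04, -0.7, -0.027]
ft_force: [-12.4, -8.7, 32.5]
width: 0.0481
pos [476.5 243.7  68.4] w 0.0481 F [-12.38  -8.72  32.46] t 15.925 toolY deg -95.45
shift cm [0.04 0.07 0.19]
time: 16.92
ee_pos: [0.4764, 0.2439, 0.0686]
eef_rot: [0.714, -0.043, -0.698, -0.024]
ft_force: [-11.6, -8.9, 31.4]
width: 0.0475
pos [476.4 243.9  68.6] w 0.0478 F [-11.86  -8.7   31.03] t 16.975 toolY deg -95.44
shift cm [0.06 0.09 0.19]
```

View pics/w11.png

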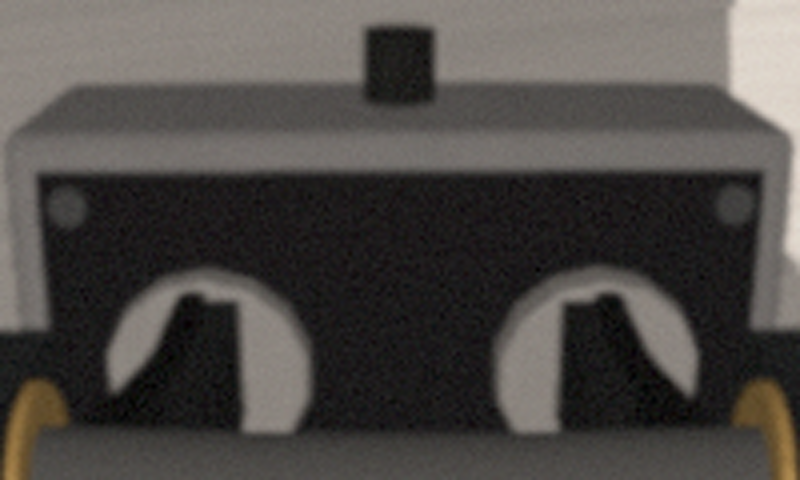

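```bash
python3 -c "
from h import *
for q in ([0.708,-0.032,-0.705,-0.035],[0.709,-.032,-.703,-.035],[0.710,-.033,-.703,-.033],[0.710,-.034,-.703,-.033],[.711,-.037,-.701,-.030],[.714,-.043,-.698,-.024]): 
  M=R.from_quat(q).as_matrix();print(M[2].round(4),'dz between fingers mm',(M[2,1]*60).round(2), 'pitch')
print(R.from_quat(r.read_state()['eef_rot']).as_matrix().round(4), r.read_state()['joint_torque'].round(1))"
```

```text
[-1.     -0.0044 -0.004 ] dz between fingers mm -0.27 pitch
[-1.     -0.0046 -0.0083] dz between fingers mm -0.28 pitch
[-1.0e+00 -5.0e-04 -9.9e-03] dz between fingers mm -0.03 pitch
[-1.e+00  9.e-04 -1.e-02] dz between fingers mm 0.06 pitch
[-0.9999  0.0092 -0.0146] dz between fingers mm 0.55 pitch
[-0.9994  0.0258 -0.0239] dz between fingers mm 1.55 pitch
[[ 0.0221 -0.0948 -0.9953]
 [-0.0291 -0.9951  0.0941]
 [-0.9993  0.0269 -0.0248]] [ -0.8 -39.6  -4.5 -28.7   0.8  -4.6  -0.2]
```

```bash
python3 -m inch '[{"translation":[-0.5,0,0],"spin":0},{"translation":[-1,0,0],"spin":0},{"translation":[-2,0,0],"spin":0},{"translation":[0,0,0],"spin":0}]'
python3 - <<'E'
from h import *
import cv2
go(.4745,.2432,.076);s=r.read_state();print(R.from_quat(s['eef_rot']).as_matrix().round(4),s['joint_positions'].round(3))
w=optics.camera("wrist")
cv2.imwrite("pics/w12.png",cv2.resize(w[150:270,155:355,::-1],None,fx=4,fy=4,interpolation=cv2.INTER_CUBIC))
E
```

```text
time: 17.48
ee_pos: [0.4751, 0.2452, 0.1051]
eef_rot: [0.714, -0.043, -0.698, -0.023]
ft_force: [0.0, -0.6, 0.1]
width: 0.0479
pos [475.1 245.2 105.1] w 0.0479 F [ 0.01 -0.57  0.12] t 17.475 toolY deg -95.41
shift cm [2.92 0.12 0.11]
[[ 0.0218 -0.0943 -0.9953]
 [-0.0291 -0.9952  0.0936]
 [-0.9993  0.027  -0.0244]] [-0.092  0.304 -0.564  1.837  0.227  1.056 -2.413]
```

View pics/w12.png

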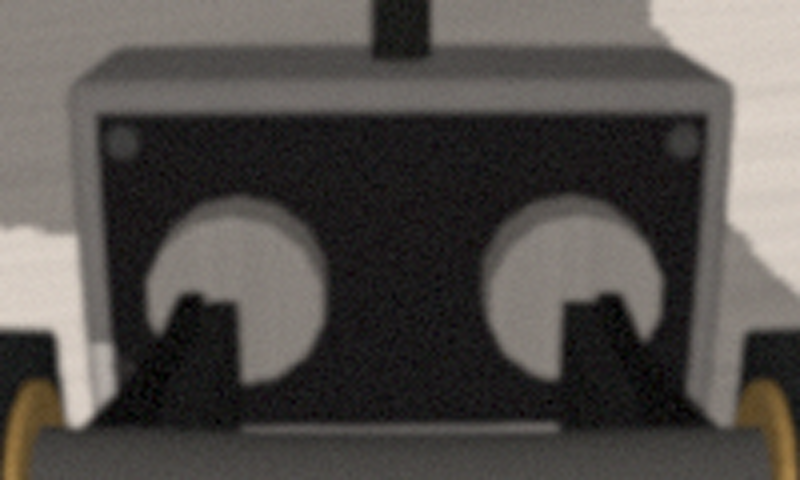

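Both keys came up after a press of about 3.5 s. However, the tool rolled about 1.5° while loaded, so the -y key ended roughly 1.5 mm short of the bottom. I'll level the tool and press again, holding one fixed target so the roll doesn't build up.

```bash
cat >> h.py <<'E'
def tilt():
    s=r.read_state();M=R.from_quat(s['eef_rot']).as_matrix();print('t',s['time'].__round__(2),'pos',(s['ee_pos']*1000).round(1),'toolx',M[:2,0].round(4),'dz60',(M[2,1]*60).round(2),'q',s['joint_positions'].round(3))
E
python3 -m inch '[{"translation":[-3,0,0],"spin":0},{"translation":[-3,0,0],"spin":0},{"translation":[0,0,0],"spin":0}]' >/dev/null; python3 -c "
from h import *
tilt()"
python3 -m inch '[{"translation":[0,4,0],"spin":0},{"translation":[0,4,0],"spin":0},{"translation":[0,0,0],"spin":0}]' >/dev/null; python3 -c "
from h import *
tilt()"
python3 -m inch '[{"translation":[0,-4,0],"spin":0},{"translation":[0,-4,0],"spin":0},{"translation":[0,0,0],"spin":0}]' >/dev/null; python3 -c "
from h import *
tilt()"
```

```text
t 17.9 pos [471.9 245.7 162.3] toolx [ 0.0155 -0.0316] dz60 1.8 q [-0.076  0.239 -0.578  1.78   0.178  1.172 -2.377]
t 18.27 pos [462.3 163.2 160.1] toolx [ 0.0098 -0.0329] dz60 1.91 q [ 0.05   0.14  -0.54   1.885  0.116  1.145 -2.198]
t 18.65 pos [468.6 245.  153.7] toolx [ 0.0058 -0.0338] dz60 1.99 q [-0.07   0.25  -0.586  1.789  0.182  1.165 -2.383]
```

```bash
python3 -m inch '[{"translation":[0,0,0],"spin":-10},{"translation":[0,0,0],"spin":-10},{"translation":[0,0,0],"spin":0}]' >/dev/null; python3 -c "
from h import *
tilt()"
python3 -m inch '[{"translation":[0,0,0],"spin":10},{"translation":[0,0,0],"spin":10},{"translation":[0,0,0],"spin":0}]' >/dev/null; python3 -c "
from h import *
tilt()"
python3 -m inch '[{"translation":[0,0,4],"spin":0},{"translation":[0,0,0],"spin":0}]' >/dev/null; python3 -c "
from h import *
tilt()"
python3 -m inch '[{"translation":[0,0,-4],"spin":0},{"translation":[0,0,0],"spin":0}]' >/dev/null; python3 -c "
from h import *
tilt()"
```

```text
t 19.02 pos [467.1 244.8 150.2] toolx [ 0.001  -0.0353] dz60 2.06 q [-0.034  0.261 -0.63   1.791  0.198  1.166 -2.037]
t 19.4 pos [466.5 243.7 148.5] toolx [-0.0012 -0.0364] dz60 2.18 q [-0.074  0.254 -0.581  1.795  0.182  1.162 -2.395]
t 19.65 pos [425.6 248.  147.7] toolx [-0.0021 -0.0365] dz60 2.19 q [-0.078  0.183 -0.609  1.876  0.144  1.144 -2.418]
t 19.9 pos [467.3 243.  148. ] toolx [-0.0006 -0.037 ] dz60 2.21 q [-0.072  0.256 -0.582  1.795  0.184  1.161 -2.389]
```

```bash
python3 -m inch '[{"translation":[0,-4,-0.2],"spin":0},{"translation":[0,-4,-0.2],"spin":0},{"translation":[0,-3.5,-0.2],"spin":0},{"translation":[0,0,0],"spin":0},{"translation":[0,0,0],"spin":0}]' 1
python3 - <<'E'
from h import *
import cv2
tilt()
cv2.imwrite("pics/w13.png",optics.camera("wrist")[...,::-1])
E
```

```text
time: 20.52
ee_pos: [0.4862, 0.358, 0.142]
eef_rot: [-0.706, 0.049, 0.706, 0.021]
ft_force: [0.4, 0.2, 0.1]
width: 0.0062
t 20.52 pos [486.2 358.  142. ] toolx [-0.0023 -0.0385] dz60 2.31 q [-0.282  0.434 -0.566  1.592  0.269  1.219 -2.577]
```

View pics/w13.png

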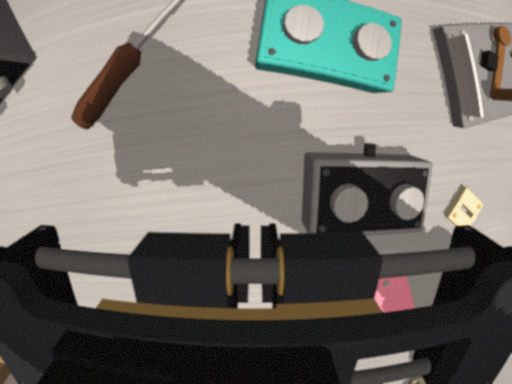

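```bash
python3 -m inch '[{"translation":[0,0,0],"spin":-10},{"translation":[0,0,0],"spin":-10},{"translation":[0,0,0],"spin":-10},{"translation":[0,0,0],"spin":-10},{"translation":[0,0,0],"spin":-10},{"translation":[0,0,0],"spin":-10},{"translation":[0,0,0],"spin":-10},{"translation":[0,0,0],"spin":-10},{"translation":[0,0,0],"spin":-10},{"translation":[0,0,0],"spin":-10},{"translation":[0,0,0],"spin":-10},{"translation":[0,0,0],"spin":-10},{"translation":[0,0,0],"spin":-10},{"translation":[0,0,0],"spin":-10},{"translation":[0,0,0],"spin":-10},{"translation":[0,0,0],"spin":-10},{"translation":[0,0,0],"spin":-10},{"translation":[0,0,0],"spin":-10},{"translation":[0,0,0],"spin":0}]'
python3 - <<'E'
from h import *
tilt();go(.479,.345,.05)
E
```

```text
time: 22.95
ee_pos: [0.4935, 0.3329, 0.1444]
eef_rot: [-0.013, 0.704, -0.025, 0.71]
ft_force: [1.2, -0.0, 0.7]
width: 0.0002
t 22.95 pos [493.5 332.9 144.4] toolx [ 0.0078 -0.0544] dz60 -3.26 q [ 0.135  0.63  -1.142  1.595  0.621  1.348  0.45 ]
pos [493.5 332.9 144.4] w 0.0002 F [ 1.21 -0.03  0.66] t 22.95 toolY deg 89.05
shift cm [ 9.34  1.7  -1.55]
```

```bash
python3 -m inch '[{"translation":[0,2,-1],"spin":4},{"translation":[3,0.3,-0.3],"spin":0},{"translation":[3,0,-0.3],"spin":0},{"translation":[2.5,0,0],"spin":0},{"translation":[0,0,0],"spin":0}]'
python3 - <<'E'
from h import *
import cv2
tilt();go(.479,.330,.05)
cv2.imwrite("pics/w14.png",optics.camera("wrist")[...,::-1])
cv2.imwrite("pics/s14.png",optics.camera("scene")[...,::-1])
E
```

```text
time: 23.58
ee_pos: [0.4804, 0.3489, 0.0569]
eef_rot: [0.021, 0.701, -0.06, 0.711]
ft_force: [0.4, 0.8, 0.9]
width: 0.0006
t 23.57 pos [480.4 348.9  56.9] toolx [ 0.0109 -0.0564] dz60 -3.29 q [ 0.047  0.707 -1.051  1.672  0.696  1.21   0.263]
pos [480.4 348.9  56.9] w 0.0006 F [0.45 0.84 0.92] t 23.575 toolY deg 83.38
shift cm [ 0.79 -1.86  0.06]
```

View pics/w14.png

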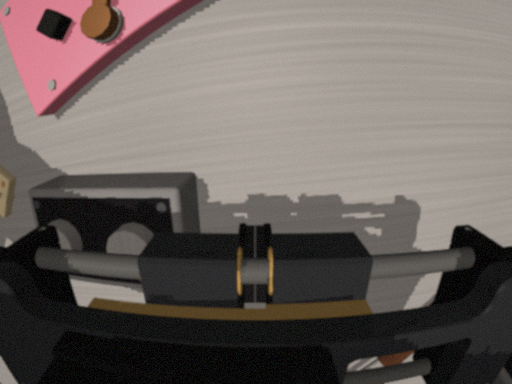

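View pics/s14.png

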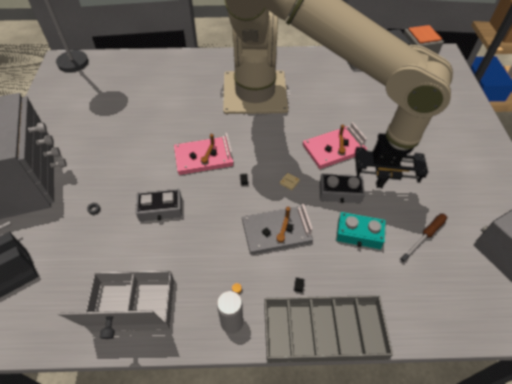

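```bash
python3 -m inch '[{"translation":[1.2,0,0],"spin":0},{"translation":[0.3,-0.8,0],"spin":0},{"translation":[0,-0.8,0],"spin":0},{"translation":[0,0,0],"spin":0}]'; python3 -c "
from h import *
tilt()"
python3 -m inch '[{"translation":[0,-0.5,0],"spin":0},{"translation":[0,-0.5,0],"spin":0},{"translation":[0,0,0],"spin":0}]'; python3 -c "
from h import *
tilt()"
```

```text
time: 24.18
ee_pos: [0.4806, 0.3328, 0.0464]
eef_rot: [0.023, 0.699, -0.06, 0.712]
ft_force: [-1.1, 0.9, -0.3]
width: 0.0005
t 24.18 pos [480.6 332.8  46.4] toolx [ 0.0162 -0.0528] dz60 -3.03 q [ 0.08   0.7   -1.051  1.71   0.703  1.176  0.271]
time: 24.55
ee_pos: [0.4796, 0.3222, 0.0474]
eef_rot: [0.023, 0.699, -0.059, 0.713]
ft_force: [-0.3, -0.5, -0.0]
width: 0.0004
t 24.55 pos [479.6 322.2  47.4] toolx [ 0.0168 -0.0524] dz60 -3.01 q [ 0.106  0.687 -1.058  1.729  0.698  1.169  0.282]
```

```bash
python3 -m inch '[{"translation":[0.1,-0.4,0],"spin":0},{"translation":[0,-0.3,0],"spin":0},{"translation":[0,-0.3,0],"spin":0}]'; python3 -c "
from h import *
tilt()"
python3 -m inch '[{"translation":[0,-0.3,0],"spin":0},{"translation":[0,-0.3,0],"spin":0},{"translation":[0,-0.3,0],"spin":0}]'; python3 -c "
from h import *
tilt()"
```

```text
time: 24.92
ee_pos: [0.4784, 0.3147, 0.0471]
eef_rot: [0.025, 0.698, -0.057, 0.713]
ft_force: [5.2, 17.6, -11.7]
width: 0.0003
t 24.93 pos [478.4 314.7  47.1] toolx [ 0.0181 -0.0465] dz60 -2.64 q [ 0.13   0.677 -1.065  1.748  0.693  1.155  0.294]
time: 25.3
ee_pos: [0.4775, 0.3145, 0.0484]
eef_rot: [0.029, 0.698, -0.048, 0.714]
ft_force: [4.7, 11.7, -9.3]
width: 0.0007
t 25.3 pos [477.5 314.5  48.4] toolx [ 0.0224 -0.0276] dz60 -1.5 q [ 0.151  0.669 -1.077  1.761  0.688  1.134  0.305]
```

```bash
python3 -m inch '[{"translation":[0.1,-0.3,0],"spin":0},{"translation":[0.1,-0.3,0],"spin":0},{"translation":[0.1,-0.3,0],"spin":0}]'; python3 -c "
from h import *
tilt()"
```

```text
time: 25.68
ee_pos: [0.4774, 0.3144, 0.0485]
eef_rot: [0.034, 0.696, -0.04, 0.716]
ft_force: [1.5, 9.4, -1.7]
width: 0.0002
t 25.68 pos [477.4 314.4  48.5] toolx [ 0.0283 -0.01  ] dz60 -0.42 q [ 0.169  0.663 -1.087  1.775  0.686  1.113  0.314]
```

```bash
python3 -m inch '[{"translation":[0,-0.3,0],"spin":0},{"translation":[0,0.2,0],"spin":0},{"translation":[0,1.5,0],"spin":0},{"translation":[0,1,0],"spin":0},{"translation":[-2,0,0],"spin":0},{"translation":[-3,0,0],"spin":0},{"translation":[-3,0,0],"spin":0},{"translation":[0,0,0],"spin":0}]' 0.45; python3 -c "
from h import *
tilt();go(.4745,.243,.115)"
```

```text
time: 26.68
ee_pos: [0.4769, 0.3465, 0.1358]
eef_rot: [0.037, 0.695, -0.033, 0.717]
ft_force: [1.0, -1.2, -0.2]
width: 0.0477
t 26.68 pos [476.9 346.5 135.8] toolx [0.0316 0.0032] dz60 0.38 q [ 0.163  0.596 -1.163  1.666  0.599  1.25   0.347]
pos [476.9 346.5 135.8] w 0.0477 F [ 1.03 -1.17 -0.2 ] t 26.675 toolY deg 84.34
shift cm [  2.04 -10.34   0.72]
```

```bash
python3 -m inch '[{"translation":[0.5,-3.5,0.2],"spin":0},{"translation":[0.5,-3.5,0.2],"spin":0},{"translation":[0.5,-3.3,0.2],"spin":0},{"translation":[0,0,0],"spin":0}]'
python3 - <<'E'
from h import *
import cv2
tilt();go(.4745,.243,.079)
cv2.imwrite("pics/w15.png",optics.camera("wrist")[...,::-1])
E
```

```text
time: 27.18
ee_pos: [0.4725, 0.2395, 0.1205]
eef_rot: [0.036, 0.695, -0.034, 0.717]
ft_force: [1.5, 0.0, -0.2]
width: 0.0482
t 27.18 pos [472.5 239.5 120.5] toolx [0.0315 0.0007] dz60 0.23 q [ 0.454  0.501 -1.238  1.833  0.54   1.163  0.51 ]
pos [472.5 239.5 120.5] w 0.0482 F [ 1.5   0.04 -0.18] t 27.175 toolY deg 84.34
shift cm [4.15 0.36 0.03]
```

View pics/w15.png

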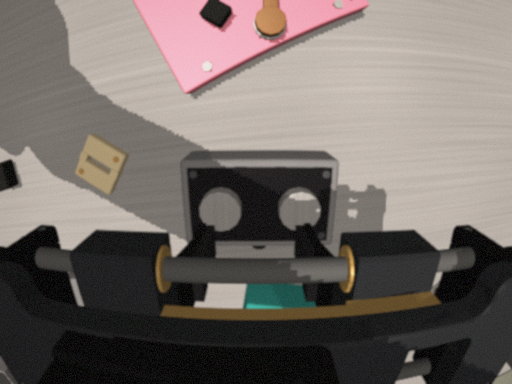

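```bash
python3 -m inch '[{"translation":[1.5,0.2,0],"spin":0},{"translation":[1.2,0.2,0],"spin":0},{"translation":[0.9,0,0],"spin":0},{"translation":[0.3,0,0],"spin":0},{"translation":[0,0,0],"spin":0}]'
python3 - <<'E'
from h import *
import cv2
tilt();go(.4745,.243,.068)
cv2.imwrite("pics/w16.png",cv2.resize(optics.camera("wrist")[150:270,155:355,::-1],None,fx=4,fy=4,interpolation=cv2.INTER_CUBIC))
E
```

```text
time: 27.85
ee_pos: [0.4728, 0.2488, 0.0789]
eef_rot: [0.034, 0.695, -0.031, 0.717]
ft_force: [-0.4, -0.2, -0.3]
width: 0.0477
t 27.85 pos [472.8 248.8  78.9] toolx [0.0308 0.0035] dz60 0.38 q [ 0.385  0.56  -1.178  1.858  0.603  1.102  0.46 ]
pos [472.8 248.8  78.9] w 0.0477 F [-0.42 -0.21 -0.3 ] t 27.85 toolY deg 84.7
shift cm [ 1.1  -0.57  0.19]
```

View pics/w16.png

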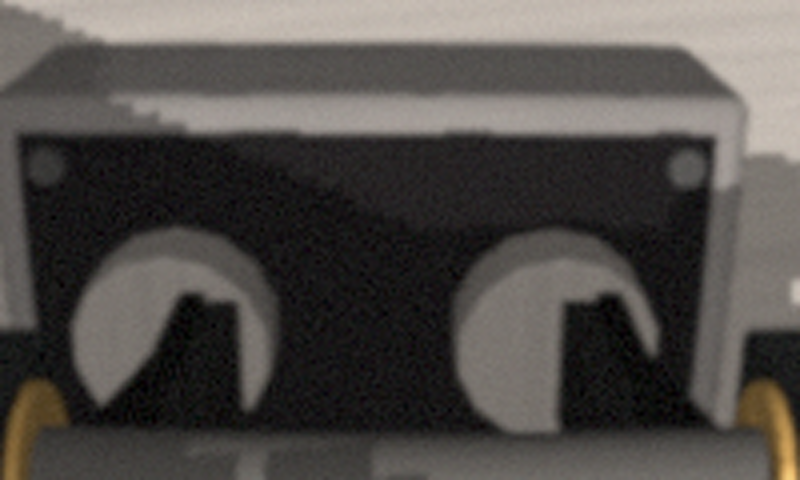

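```bash
python3 -m inch '[{"translation":[0,-0.55,0.1],"spin":0},{"translation":[0,0,0],"spin":0},{"translation":[0.3,0,0],"spin":0}]'; python3 -c "
from h import *
tilt()"
python3 -m inch '[{"translation":[0.4,0,0],"spin":0},{"translation":[0.4,0,0],"spin":0},{"translation":[0.35,0,0],"spin":0}]'; python3 -c "
from h import *
tilt()"
```

```text
time: 28.28
ee_pos: [0.4741, 0.2428, 0.0769]
eef_rot: [0.035, 0.695, -0.031, 0.718]
ft_force: [-0.4, 0.7, 1.3]
width: 0.0483
t 28.27 pos [474.1 242.8  76.9] toolx [0.0326 0.0037] dz60 0.41 q [ 0.399  0.558 -1.178  1.865  0.605  1.094  0.468]
time: 28.65
ee_pos: [0.4744, 0.243, 0.0677]
eef_rot: [0.034, 0.695, -0.032, 0.718]
ft_force: [-21.8, -18.0, 69.6]
width: 0.0478
t 28.65 pos [474.4 243.   67.7] toolx [0.0328 0.0006] dz60 0.22 q [ 0.385  0.571 -1.164  1.87   0.621  1.083  0.455]
```

```bash
python3 -m inch '[{"translation":[0.22,0,0],"spin":0}]'
python3 - <<'E'
from h import *
import cv2
for i in range(50):
    w=optics.camera("wrist")
    if i%16==0: tilt();print(r.read_state()['ft_force'].round(1))
cv2.imwrite("pics/w17.png",cv2.resize(w[150:270,155:355,::-1],None,fx=4,fy=4,interpolation=cv2.INTER_CUBIC))
tilt();print(r.read_state()['ft_force'].round(1))
E
```

```text
time: 28.78
ee_pos: [0.4743, 0.243, 0.068]
eef_rot: [0.033, 0.694, -0.033, 0.718]
ft_force: [-15.2, -13.1, 44.6]
width: 0.048
t 28.82 pos [474.3 243.   68. ] toolx [ 0.0332 -0.0026] dz60 0.03 q [ 0.381  0.57  -1.163  1.869  0.622  1.086  0.453]
[-14.6 -11.7  44.5]
t 29.62 pos [474.3 243.   68. ] toolx [ 0.0332 -0.0024] dz60 0.05 q [ 0.382  0.57  -1.163  1.87   0.622  1.086  0.454]
[-15.2 -12.9  43.8]
t 30.43 pos [474.3 243.   68. ] toolx [ 0.0333 -0.0024] dz60 0.04 q [ 0.382  0.57  -1.163  1.87   0.622  1.086  0.454]
[-15.8 -12.6  43.6]
t 31.23 pos [474.3 243.   68. ] toolx [ 0.0333 -0.0024] dz60 0.05 q [ 0.382  0.57  -1.163  1.87   0.622  1.086  0.454]
[-15.9 -12.6  44.7]
t 31.27 pos [474.3 243.   68. ] toolx [ 0.0333 -0.0023] dz60 0.05 q [ 0.382  0.57  -1.163  1.87   0.622  1.086  0.453]
[-15.6 -12.7  44.6]
```

View pics/w17.png

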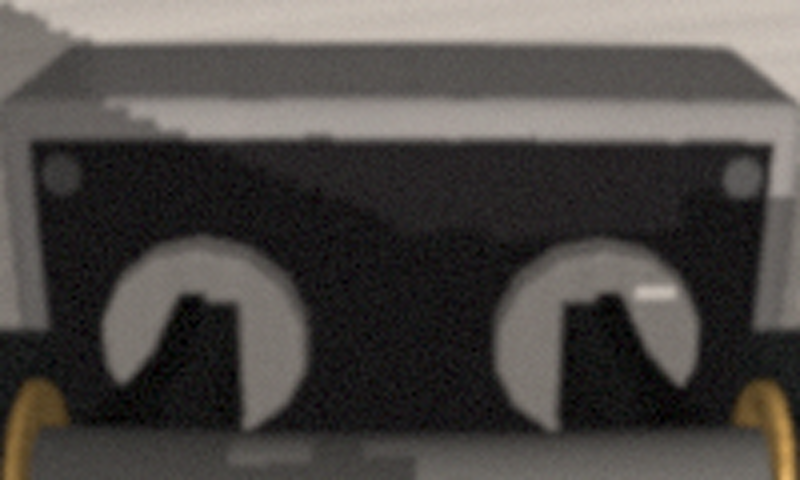

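The hold lasted 2.6 s with the tool level (0.05 mm difference between fingers) and both keys at the bottom. Releasing and backing off.

```bash
python3 -m inch '[{"translation":[-0.4,0,0],"spin":0},{"translation":[-1,0,0],"spin":0},{"translation":[-3,0,0],"spin":0},{"translation":[-4,0,0],"spin":0},{"translation":[-4,3,0],"spin":0},{"translation":[0,5,0],"spin":0},{"translation":[0,5,0],"spin":0},{"translation":[0,4,0],"spin":0},{"translation":[0,0,0],"spin":0},{"translation":[0,0,0],"spin":0}]'
python3 - <<'E'
from h import *
import cv2
tilt()
a=optics.camera("scene");b=optics.camera("side")
f=lambda i:cv2.resize(i[...,::-1],None,fx=4,fy=4,interpolation=cv2.INTER_CUBIC)
cv2.imwrite("pics/a18.png",f(a[155:265,225:395]));cv2.imwrite("pics/b18.png",f(b[190:310,160:300]));cv2.imwrite("pics/s18.png",a[...,::-1])
E
```

```text
time: 32.52
ee_pos: [0.4879, 0.4156, 0.1955]
eef_rot: [0.034, 0.695, -0.035, 0.718]
ft_force: [0.7, -0.7, 0.4]
width: 0.0481
t 32.52 pos [487.9 415.6 195.5] toolx [ 0.0325 -0.0035] dz60 -0.02 q [-0.014  0.638 -1.138  1.453  0.611  1.406  0.304]
```

View pics/a18.png

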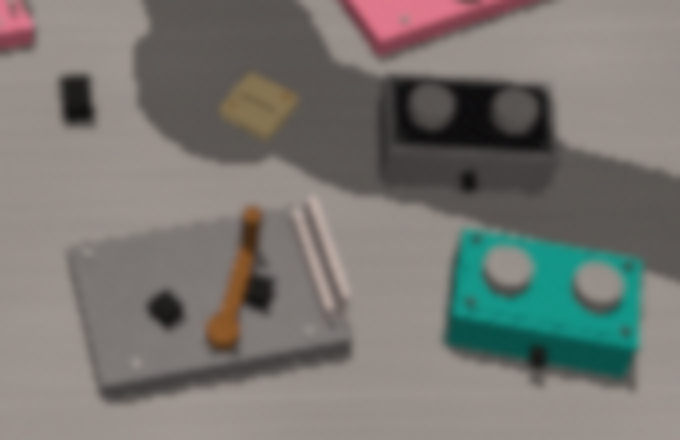

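View pics/b18.png

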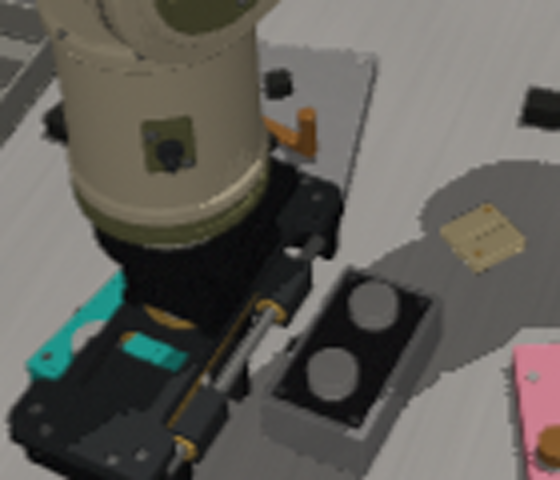

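View pics/s18.png

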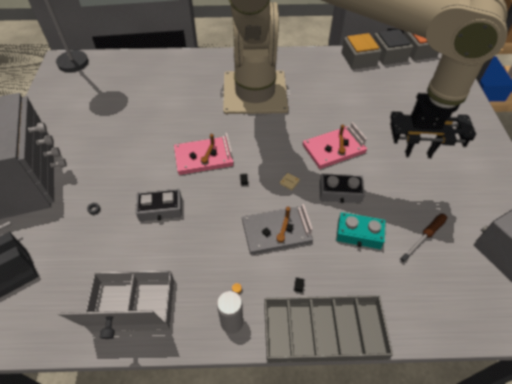

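The wiper is resting on the left stop, both round keys are up, and the other parts are where they were. The arm is clear, so I'm handing in.

```bash
python3 -c "
from bench import close_job
print(close_job())"
```

```text
the job is handed in; nothing more can be done
None
```

The job is done and handed in at about 32.5 s of the 69 s allowed. The wiper rests against the left stop, and both round keys were pressed together and came back up.

- **Wiper:** I pushed it by its pin with the closed fingertips, at about 3 N, until it stopped moving. Afterwards two camera views put the swing at about 0.515 and 0.520 rad, where 0.5 means resting on the stop. That is within my measuring error, and the pictures show it touching.
- **First key press:** This lasted about 3.5 s, but the tool slowly rolled about 1.5° under load. By the end, the right round key was roughly 1.5 mm short of fully down, so I didn't count on it.
- **Second key press:** I levelled the tool by pushing a finger against the left side of the fixed reset block. I then pressed both keys fully down and held one position for about 2.6 s. The tool height matched full travel, and the two fingertips stayed within 0.05 mm of level. Then I let both keys up.
- **Last checks:** Both round keys were up, the wiper was still on the stop and the arm was touching nothing. In the final scene picture, the square keys and loose parts looked unmoved.
- **Forces:** The highest wrist force I saw was about 75 N, for a moment during the second press, and it was about 48 N during the hold. All of it was through the fingertips, and the wrist limit is 120 N.
- **Joint range:** Joint 7 came within 0.03 rad of its limit before I turned the gripper round half a turn.

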